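Close the jar, swing in the bails and stack the hardware tray

TASK

Pack up the hardware on the bench: put the loose stopper fully home in the neck of the open jar that stands in the bail-arm tote, swing both of the tote's bail arms inwards until they lie down in their rim notches, and lower the divided tray onto the two bails so that it sits level with its foot between them. Set the tray down rather than dropping it, keep the jar upright, and leave the bottle, thread, maul and punch block where they stand.

Things in the scene. Friction and masses are not known exactly. Their poses are not given: they have to be found in the camera images.
- tote: Loose open grey plastic tote, 145 mm wide (its x) by 220 long (y) by 100 high, walls and floor 4 mm, 0.9 kg; origin at the centre of its underside, z up. The middle 90 mm of each end wall dips to 70 mm high. A U-shaped bail arm of 8 mm steel rod at each end; its two 50 mm legs run outside the long walls. Flat rings under 12 mm high lie near its ends.
- bail_a (a joint): Angle of the bail at the tote's +y end: 0 = swung out (legs point away from the tote, 0.17 rad below level, bar 30 mm clear of the end wall); grows as it swings up and over; 3.151 = fully in (stop, crossbar down in the rim notches). Stiff pivots: it stays where it is left, about 1 N at the bar moves it.
- bail_b (a joint): The same for the bail at the tote's -y end, which swings up and over towards +y as the angle grows.
- bail_a_hinge (a point): Pivot axis of bail a, midway between its legs: tote y = 95 mm, z = 78 mm; the axis is along the tote's x. The crossbar swings on a 50 mm circle about it. Fully in, the crossbar's axis is at tote y = 46, z = 86 mm, and the tray's base rests on the bar's top at z = 90 mm.
- bail_b_hinge (a point): Pivot axis of bail b: tote y = -95 mm, z = 78 mm. Fully in, its crossbar's axis is at tote y = -46, z = 86 mm.
- bail_a_bar (a point): Centre of the straight crossbar of bail a, 157 mm long, parallel to the tote's x. The 8 mm rod can be pinched here from above, fingers closing along the tote's y axis; it turns between the fingers as it swings.
- bail_b_bar (a point): Centre of the crossbar of bail b, likewise.
- jar: Small open amber glass jar standing loose on the tote's floor near its middle: body 52 mm across to 24 mm high, shoulder, then a neck 32 mm across with a bore of 25 mm, 20 mm deep; rim 50 mm above its underside; 0.12 kg. Origin at the centre of its underside (4 mm above the tote's origin), z up the neck.
- stopper: Cork-brown tapered stopper standing on its narrow end on the bench: plug 16 mm long, 18 mm across at the foot and 23 at its top, under a round head 29 mm across and 14 high (30 mm in all), 25 g. Origin at the centre of the plug's foot, z towards the head. Fully home the head rests on the jar's rim, its origin 34 mm above the jar's.
- tray: Divided grey tray of hardware on the bench, 125 mm (its x) by 195 (y), rim 58 high, 0.5 kg. Stacking foot below, 105 by 72 mm (x by y), 8 deep; origin at the centre of the foot's underside, z up. The flat base round the foot, at z = 8 mm, rides on the bails. Stacked: origin 82 mm above the tote's and centred on it, long sides parallel, either way round, with 5 mm play.
- tray_grip (a point): Middle of the tray's fixed grip bar, 90 mm above the tray's origin: bar along the tray's y axis, 16 mm thick (x), 96 mm long, 20 mm high (z = 80 to 100 mm), on two posts near its ends. The tray is balanced under it.
- bottle: Bystander: upright capped glass bottle, 68 mm across, 200 mm high; origin at the centre of its underside.
- thread: Bystander: upright cone of beige thread, 70 mm across at the foot, 120 mm high; origin at the centre of its underside.
- maul: Bystander: white-headed maul standing on its head, 72 mm across, wooden handle up, 205 mm high; origin at the centre of its underside.
- punches: Bystander: wooden block 66 mm (x) by 120 mm (y) by 50 mm with punches and awls standing in it, 180 mm high in all; origin at the centre of its underside.
There are look-alikes about, which are no part of the job. Of the things shaped like the jar, the amber one is meant.

How it is judged:
By the outcome, as a careful person would: the job done as asked, in the order asked, and still so for the second after the job is handed in, with the robot touching nothing.
It also fails if it takes over 72 s, if anything falls off the work surface, if the arm or the gripper's body presses on something with over 40 N, if the wrist force passes 120 N, or if a joint passes its speed limit or range.

ROBOT

A 7-joint arm with a two-finger parallel gripper is mounted at the origin on the work surface. World frame = base frame: x ahead of the robot, y to its left, z up, the work surface at z = 0. Lengths are in mm, angles in rad, forces in N, time in s.
With the tool pointing down it reaches from about 425 to 1025 mm from the base axis. Payload 3.6 kg.
Tool frame: the origin (TCP) lies midway between the tips of the shut fingers; the grasp point (between the pads) lies robot.hold_point_z behind it (robot.hold_point_z is the distance from the TCP to the grasp point, in mm); z points along the fingers, y is the line along which they close (so a half turn about z gives the same grasp; the last joint's range is limited). The gripper opens to 85 mm and grips with 20 to 120 N. Pads are 22 mm wide; open, the fingers measure 114 mm over their backs; the gripper's body (76 mm by 85 mm) begins 54 mm behind the grasp point. The pads swing forward as they close: fully open they stand 13 mm farther back than shut.
Start: joints at [-1.264, 0.591, 0.048, 1.609, -0.033, 0.943, -0.034], TCP at [282.191, 667.831, 231.302] pointing down, gripper open.
Joint ranges: [-2.69, 2.69], [-0.47, 2.24], [-1.27, 1.36], [0.19, 2.51], [-1.53, 4.68], [0.08, 2.07], [-3.09, 3.09]. Speed limits (rad/s): [2.57, 2.57, 3.14, 3.14, 3.14, 3.14, 3.14].

INTERFACE

Orientations are given as [roll, pitch, yaw] about the fixed x, y, z axes, in that order (R = Rz(yaw) Ry(pitch) Rx(roll)).
In Python, from cell import robot, cams, silhouettes gives the robot as it stands. The module is installed in compiled form; this text tells all that it offers.
- The arm moves only by the shell command python3 -m jog 'ROWS' [OPENING] [FORCE]. ROWS is JSON, a list of rows, each an object with "linear": the shift along the tool's x, y, z in units of 40 mm (1.0 is 40 mm), a list of three; "roll": the turn about the tool's z in units of 0.12 rad (1.0 is 0.12 rad). A call has 1 to 5 rows; each row shifts and turns the commanded pose from where the row before left it, along the tool's axes as they then stand; what a row does not reach is not made up. A row lasts 1/10 s, in which the tool goes at most 50 mm and 8.59 degrees, less where a joint would pass 70% of its speed; a pose out of reach is approached as far as the arm can. A call with a number of a shift or a turn outside -1 to 1 is refused whole. A call with a gripper value outside its range is refused whole. OPENING is the opening, from 0 (shut) to 1 (fully open), set as the call begins (- or left out, the last holds). The fingers move at their own pace and stop on an object; FORCE is the grip in N (left out, the last holds). Time passes only in rows, so rows that do not move let the fingers close. It gives the time, the measured TCP pose, the force, the opening and the grip force at its end, in the units of the state.
- robot.get_state(): the state, without advancing time (a new reading comes with each control period).
- cams.camera(name): name is "side" or "top" or "wrist"; returns the picture (400x640x3 uint8, red, green, blue); there is no depth.
- cams.camera_model(name): a dict with "camera_matrix" (3x3 intrinsics, pixels), "dist" ([k1, k2, p1, p2, k3] as OpenCV has them; the pictures are not rectified), "view" (4x4, takes a point from world to camera coordinates). Camera axes: x right, y down, z forward; pixel columns grow to the right and rows downward; lengths in mm; the calibration is good to about 2 mm. A picture is of the moment at which its call begins: read the wrist's pose just before it. camera_model takes no time and is no camera call; for the wrist camera it gives the pose at the moment of the call.
- robot.finish_job(): hands the job in; it is judged then, once.
Trained networks look in the newest picture that a camera, given by its name, has taken for a name from the list of things; names that differ only in an ending like _2 or _b are one class to them, and where a whole thing is asked for, a point or a joint stands for the part that bears it (a point fixed in the world has none). Each returns a list of dicts, best first, with "score" (0 to 1); they miss things now and then, are a little off and sometimes report something else, mostly with a low value. They report only what shows in the picture. A call takes as long as a camera call. They do not tell look-alikes from the thing itself.
- silhouettes(label, camera): "region" (400x640 bool, what is visible of it) and "centre" ([row, column] in pixels, amid what is visible of it).
The state is a dict: "t": time; "joints": joint angles; "qd": joint speeds; "effort": joint torques, N m; "ee_pos": TCP position; "eef_rot": TCP orientation; "contact_force": force on the tool from outside, world axes, zero at the start; "ft_torque": the same for the moment, N m; "finger_gap": finger opening in mm; "grip_force": force on a finger pad.
Only numpy, scipy, OpenCV 4.12 (cv2) and the standard library are available. Lean on these libraries where they do the work, as an engineer would, in place of code of your own. Each camera call takes 0.05 s, during which the arm holds its last target. There are 200 camera calls.

## Working session

There is one attempt and no reset: what is moved stays moved. The work goes in short steps, Python scripts to look and compute and a shell command to move; the robot and the scene stay as the last step left them, time stands still between calls to the robot, and variables do not carry over. Pictures are saved under pics/ and viewed, at most 10 in all, crops included, and the job is handed in when it is done.

```bash
mkdir -p pics; ls
cat > h.py <<'E'
import numpy as np, cv2
from cell import robot, cams, silhouettes
from scipy.spatial.transform import Rotation as R
def ray(m,px):
    K=np.array(m["camera_matrix"],float);d=np.array(m["dist"],float);V=np.array(m["view"],float)
    u=cv2.undistortPoints(np.array(px,float).reshape(-1,1,2),K,d).reshape(-1,2)
    r=np.c_[u,np.ones(len(u))]@V[:3,:3]; c=-V[:3,:3].T@V[:3,3]
    return c,r
def at_z(m,px,z):
    c,r=ray(m,px); return c+r*((z-c[2])/r[:,2])[:,None]
def proj(m,P):
    V=np.array(m["view"],float)
    return cv2.projectPoints(np.array(P,float).reshape(-1,1,3),cv2.Rodrigues(V[:3,:3])[0],V[:3,3],np.array(m["camera_matrix"],float),np.array(m["dist"],float))[0].reshape(-1,2)
def snap(n,f=None):
    m=cams.camera_model(n); p=cams.camera(n)
    if f: cv2.imwrite("pics/"+f,p[:,:,::-1])
    return p,m
def st():
    s=robot.get_state(); print({k:np.round(s[k],3).tolist() for k in("t","ee_pos","eef_rot","contact_force","finger_gap","grip_force")}); return s
E
python3 - <<'E'
from h import *
s=st(); print(robot.hold_point_z)
a,m=snap("top"); b,m2=snap("side")
cv2.imwrite("pics/a.png",a[:,:,::-1]);cv2.imwrite("pics/b.png",b[:,:,::-1])
for n,mm in(("top",m),("side",m2)):
  V=np.array(mm["view"]);print(n,(-V[:3,:3].T@V[:3,3]).round(),V[:3,:3].round(2).tolist())
for l in["tote","jar","stopper","tray","bottle","thread","maul","punches"]:
  for d in silhouettes(l,"top"):
    c=d["centre"]; print(l,round(d["score"],2),np.round(c),at_z(m,[c[::-1]],0).round()[0][:2],d["region"].sum())
E
```

```text
pics
{'t': 0.0, 'ee_pos': [281.828, 667.069, 230.144], 'eef_rot': [-3.139, 0.0, 2.742], 'contact_force': [0.345, 0.049, -1.068], 'finger_gap': 85.194, 'grip_force': 0.0}
18.700000000000003
top [ 300.   -9. 1195.] [[0.06, -1.0, -0.0], [-0.97, -0.06, -0.23], [0.23, 0.02, -0.97]]
side [ 341. -647.  872.] [[0.94, -0.34, -0.02], [-0.27, -0.71, -0.65], [0.21, 0.62, -0.76]]
tote 0.6 [235. 411.] [ 510. -261.] 5624
jar 0.83 [187. 438.] [ 653. -338.] 297
jar 0.78 [291. 375.] [ 351. -167.] 333
jar 0.75 [186. 401.] [ 648. -231.] 307
jar 0.5 [238. 402.] [ 498. -238.] 283
jar 0.33 [227. 464.] [ 542. -410.] 118
stopper 0.48 [235. 463.] [ 517. -408.] 233
tray 0.79 [220. 236.] [521. 225.] 3656
bottle 0.85 [274. 313.] [387.  -0.] 651
bottle 0.59 [236. 412.] [ 506. -263.] 5594
thread 0.7 [158. 326.] [715. -16.] 653
thread 0.26 [237. 357.] [ 494. -114.] 338
maul 0.93 [142. 412.] [ 783. -263.] 768
punches 0.65 [141. 226.] [751. 276.] 1526
punches 0.6 [220. 231.] [521. 239.] 3660
punches 0.38 [247. 462.] [ 485. -405.] 101
```

View pics/a.png

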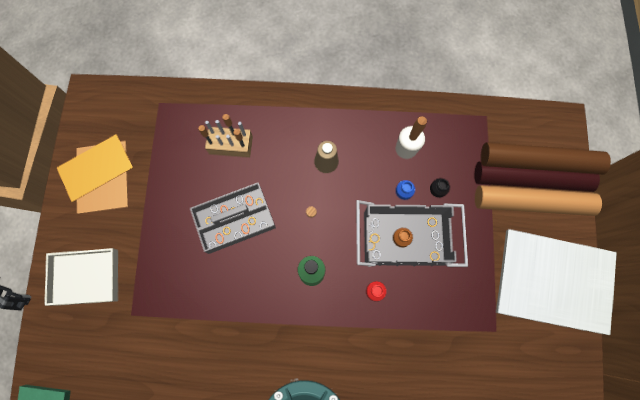

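View pics/b.png

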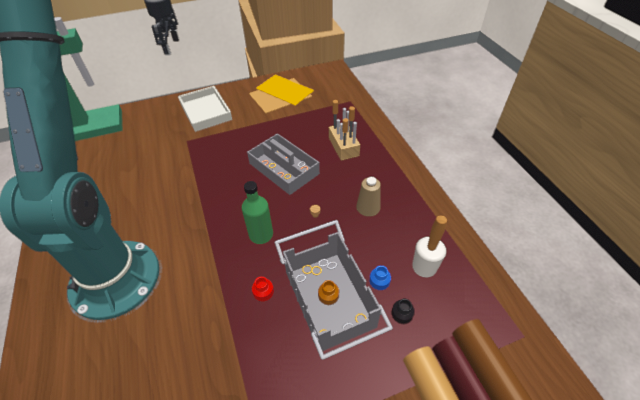

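Top view: stopper at (311,211), amber jar at (403,237) in the tote at (412,236) with both bails out, tray at (232,217). The other jars (red, blue, black) are look-alikes; bottle (311,268), thread (327,155), maul (411,140) and punches (228,140). The side view agrees.

Run:
```python
from h import *
a=cv2.imread("pics/a.png"); b=cv2.imread("pics/b.png")
mt,ms=cams.camera_model("top"),cams.camera_model("side")
def blob(img,c,r,f):
    x,y=c; h=cv2.cvtColor(img,cv2.COLOR_BGR2HSV)[y-r:y+r,x-r:x+r].astype(int)
    k=f(h); yy,xx=np.nonzero(k); return [xx.mean()+x-r,yy.mean()+y-r],k.sum()
cork=lambda h:(h[...,0]>5)&(h[...,0]<25)&(h[...,2]>110)&(h[...,1]>60)
amb=lambda h:(h[...,0]>4)&(h[...,0]<20)&(h[...,1]>150)&(h[...,2]>70)
for nm,f,pt,ps,z in(("stop",cork,(311,211),(316,211),20),("jar",amb,(403,237),(329,292),30)):
    p,n=blob(a,pt,12,f); q,k=blob(b,ps,14,f)
    c1,r1=ray(mt,[p]);c2,r2=ray(ms,[q])
    t=np.linalg.lstsq(np.c_[r1[0],-r2[0]],c2-c1,rcond=None)[0]
    print(nm,n,k,at_z(mt,[p],z).round(1),at_z(ms,[q],z).round(1),(c1+t[0]*r1[0]).round(1),(c2+t[1]*r2[0]).round(1))
for l in("tote","tray"):
    cams.camera("top")
    d=silhouettes(l,"top")[0]; P=np.argwhere(d["region"])[:,::-1]
    w=at_z(mt,P,80 if l=="tote" else 58)[:,:2]
    rc=cv2.minAreaRect(w.astype(np.float32)); print(l,rc)
out=np.hstack([cv2.resize(a[165:295,340:485],None,fx=3,fy=3,interpolation=cv2.INTER_CUBIC),cv2.resize(a[165:295,175:290],None,fx=3,fy=3,interpolation=cv2.INTER_CUBIC)])
cv2.imwrite("pics/c.png",out);print(out.shape)
```

```text
stop 107 111 [[553.7  17.7  20. ]] [[549.9  20.9  20. ]] [552.7  17.6  24.9] [548.9  17.8  24. ]
jar 265 370 [[ 496.3 -232.4   30. ]] [[ 493.6 -238.7   30. ]] [ 497.8 -234.1   20.9] [ 495.3 -234.1   20.5]
tote ((499.1092529296875, -245.5727081298828), (168.33619689941406, 282.01409912109375), 1.7516546249389648)
tray ((516.6484375, 222.86343383789062), (136.2469940185547, 195.13571166992188), 25.206300735473633)
(390, 780, 3)
```

View pics/c.png

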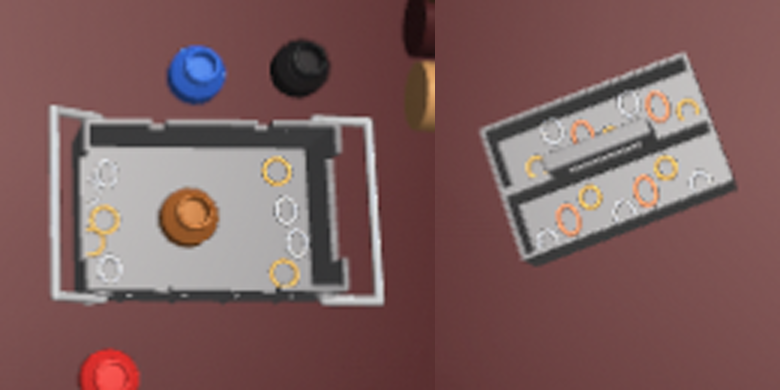

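Crop: the tote's bails end at crop (53–57, 110–298) and (371–380, 118–300), jar neck at (195,210); the tray's bar runs from (545,165) to (650,130). I'm now heading to the stopper.

```bash
M="python3 -m jog"
$M '[{"linear":[-0.8,-0.8,0],"roll":0},{"linear":[-0.8,-0.8,0],"roll":0},{"linear":[-0.8,-0.8,0],"roll":0},{"linear":[-0.8,-0.8,0],"roll":0},{"linear":[-0.8,-0.8,0],"roll":0}]' 1 30
$M '[{"linear":[-0.8,-0.8,0],"roll":0},{"linear":[-0.8,-0.8,0],"roll":0},{"linear":[-0.8,-0.8,0],"roll":0},{"linear":[-0.8,-0.8,0],"roll":0},{"linear":[-0.8,-0.8,0],"roll":0}]' 
$M '[{"linear":[-0.8,-0.8,0],"roll":0},{"linear":[-0.8,-0.8,0],"roll":0},{"linear":[-0.8,-0.8,0],"roll":0},{"linear":[-0.8,-0.8,0],"roll":0},{"linear":[-0.8,-0.8,0],"roll":0}]' 
$M '[{"linear":[0,0,0],"roll":1},{"linear":[0,0,0],"roll":1},{"linear":[0,0,0],"roll":1},{"linear":[0,0,0],"roll":1},{"linear":[0,0,0],"roll":1}]' 
$M '[{"linear":[0,0,0],"roll":1},{"linear":[0,0,0],"roll":1},{"linear":[0,0,0],"roll":1},{"linear":[0,0,0],"roll":1},{"linear":[0,0,0],"roll":0.7}]'
cat >> h.py <<'E'
def rel(s,p,hold=False,yaw=None):
    "shift, in tool units of 40, from the state to world p (TCP), and roll units to yaw"
    Rm=R.from_euler("xyz",s["eef_rot"]).as_matrix(); e=np.array(s["ee_pos"])
    if hold: e=e-Rm[:,2]*robot.hold_point_z
    u=(Rm.T@(np.array(p)-e)/40).round(2)
    print("shift",u,"" if yaw is None else ("roll",round((s["eef_rot"][2]-yaw)/0.12,2)))
E
python3 - <<'E'
from h import *
s=st(); a,m=snap("wrist","d.png")
V=np.array(m["view"]);print((-V[:3,:3].T@V[:3,3]).round(),V[:3,:3].round(2).tolist(),m["camera_matrix"])
print(proj(m,[[551,18,30]]))
rel(s,[551,18,20],True,np.pi/2)
E
```

```text
t: 1.2
ee_pos: [367.9, 456.6, 231.5]
eef_rot: [3.141, 0.0, 2.742]
contact_force: [0.8, -0.1, 0.9]
finger_gap: 85.7
grip_force: 0.0
t: 1.7
ee_pos: [453.1, 246.9, 231.7]
eef_rot: [3.141, 0.001, 2.742]
contact_force: [0.7, -0.3, -0.8]
finger_gap: 85.3
grip_force: 0.0
t: 2.2
ee_pos: [538.2, 37.2, 231.7]
eef_rot: [3.141, 0.001, 2.742]
contact_force: [0.7, -0.0, 0.2]
finger_gap: 85.6
grip_force: 0.0
t: 2.7
ee_pos: [537.7, 38.8, 231.6]
eef_rot: [3.141, 0.0, 2.137]
contact_force: [0.3, 0.1, 0.6]
finger_gap: 85.4
grip_force: 0.0
t: 3.2
ee_pos: [537.7, 39.0, 231.5]
eef_rot: [3.141, -0.0, 1.574]
contact_force: [-0.6, -0.6, -0.5]
finger_gap: 85.5
grip_force: 0.0
{'t': 3.2, 'ee_pos': [537.683, 39.017, 231.549], 'eef_rot': [3.141, -0.0, 1.574], 'contact_force': [-0.611, -0.573, -0.476], 'finger_gap': 85.46, 'grip_force': 0.0}
[538. 106. 375.] [[1.0, 0.0, 0.0], [0.0, -0.97, 0.26], [0.0, -0.26, -0.97]] [[346.1986201    0.         313.93507073]
 [  0.         346.1986201  195.15706163]
 [  0.           0.           1.        ]]
[[325.89545908 190.19615043]]
shift [-0.53  0.33  5.76] ('roll', np.float64(0.03))
```

View pics/d.png

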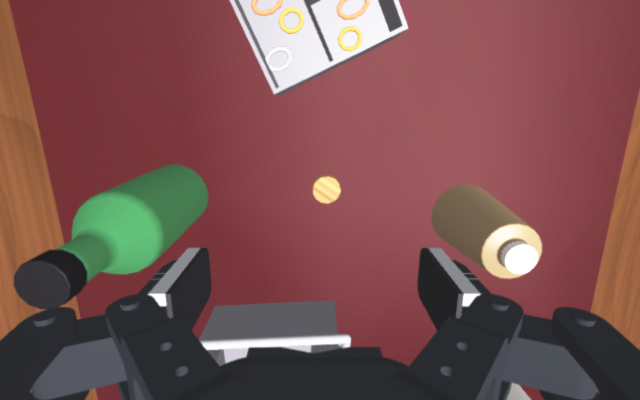

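Wrist view: stopper at (327,190), right where predicted (326,190). I'll descend and grip it.

```bash
M="python3 -m jog"
$M '[{"linear":[-0.53,0.34,0],"roll":0},{"linear":[0,0,1],"roll":0},{"linear":[0,0,1],"roll":0},{"linear":[0,0,1],"roll":0},{"linear":[0,0,1],"roll":0}]' 0.7
$M '[{"linear":[0,0,0.9],"roll":0},{"linear":[0,0,0.5],"roll":0},{"linear":[0,0,0.32],"roll":0},{"linear":[0,0,0],"roll":0}]' 
$M '[{"linear":[0,0,0],"roll":0},{"linear":[0,0,0],"roll":0},{"linear":[0,0,0],"roll":0},{"linear":[0,0,0],"roll":0},{"linear":[0,0,0],"roll":0}]' 0 30
$M '[{"linear":[0,0,-0.5],"roll":0},{"linear":[0,0,-1],"roll":0},{"linear":[0,0,-1],"roll":0},{"linear":[0,0,-1],"roll":0},{"linear":[0,0,-1],"roll":0}]'
python3 - <<'E'
from h import *
s=st()
mt=cams.camera_model("top")
P=np.array([[53,110],[57,298],[371,118],[380,300]],float)/3+[340,165]
w=at_z(mt,P,69.5)[:,:2]; print(w.round(1)); c=w.mean(0); ax=(w[0]+w[1]-w[2]-w[3])
print("tote",c,"yaw",np.degrees(np.arctan2(-ax[0],ax[1])),np.linalg.norm(ax)/2)
E
```

```text
t: 3.75
ee_pos: [551.9, 18.0, 70.2]
eef_rot: [3.14, -0.0, 1.58]
contact_force: [0.5, -0.3, 0.5]
finger_gap: 59.9
grip_force: 0.0
t: 4.15
ee_pos: [550.7, 17.8, 1.3]
eef_rot: [-3.139, -0.0, 1.578]
contact_force: [-0.1, 0.7, 0.8]
finger_gap: 59.6
grip_force: 0.0
t: 4.65
ee_pos: [552.4, 17.8, 3.8]
eef_rot: [3.139, -0.0, 1.578]
contact_force: [-0.3, 1.6, 7.1]
finger_gap: 26.8
grip_force: 29.7
t: 5.15
ee_pos: [550.7, 17.9, 184.3]
eef_rot: [-3.142, -0.0, 1.578]
contact_force: [1.0, -0.5, -0.0]
finger_gap: 26.8
grip_force: 29.7
{'t': 5.15, 'ee_pos': [550.739, 17.901, 184.346], 'eef_rot': [-3.142, -0.0, 1.578], 'contact_force': [1.018, -0.502, -0.014], 'finger_gap': 26.821, 'grip_force': 29.67}
[[ 577.  -104.8]
 [ 412.9 -115.1]
 [ 587.6 -386.9]
 [ 427.2 -393.1]]
tote [ 501.19063433 -249.98571878] yaw 2.546711273779958 280.28801857638723
```

```bash
M="python3 -m jog"
$M '[{"linear":[-1,-0.25,-0.3],"roll":0},{"linear":[-1,-0.25,-0.3],"roll":0},{"linear":[-1,-0.25,-0.3],"roll":0},{"linear":[-1,-0.25,0],"roll":0},{"linear":[-1,-0.25,0],"roll":0}]'
$M '[{"linear":[-1,-0.12,0],"roll":0},{"linear":[-1,0,0],"roll":0},{"linear":[-0.3,0,0],"roll":0},{"linear":[0,0,0],"roll":0}]'
python3 - <<'E'
from h import *
s=st(); a,m=snap("wrist","e.png")
print(proj(m,[[496,-234,54]]))
E
```

```text
t: 5.65
ee_pos: [502.2, -183.8, 219.4]
eef_rot: [3.14, -0.0, 1.578]
contact_force: [1.4, -0.0, 0.2]
finger_gap: 26.7
grip_force: 29.7
t: 6.05
ee_pos: [497.8, -277.0, 218.9]
eef_rot: [3.141, 0.001, 1.574]
contact_force: [-0.6, -0.2, -0.5]
finger_gap: 26.7
grip_force: 29.7
{'t': 6.05, 'ee_pos': [497.812, -276.998, 218.908], 'eef_rot': [3.141, 0.001, 1.574], 'contact_force': [-0.574, -0.222, -0.49], 'finger_gap': 26.709, 'grip_force': 29.674}
[[310.97528654 129.38451624]]
```

View pics/e.png

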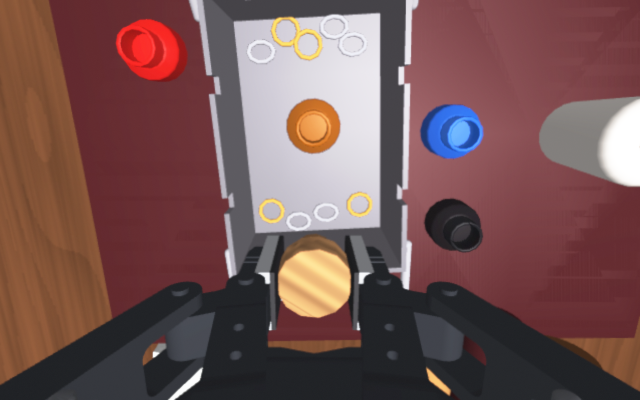

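Wrist view: jar rim at about (313,127), stopper head held square between the pads at (315,277), tote floor corners about (235,20), (380,14), (380,228) and (255,233).

Run:
```python
from h import *
s=robot.get_state(); m=cams.camera_model("wrist"); a=cv2.imread("pics/e.png")
h=cv2.cvtColor(a,cv2.COLOR_BGR2HSV)[95:160,275:350]
k=(h[...,1]>120)&(h[...,0]<22)&(h[...,2]>70); yy,xx=np.nonzero(k)
(cx,cy),r=cv2.minEnclosingCircle(np.c_[xx,yy].astype(np.float32)); print("body",cx+275,cy+95,r,at_z(m,[[cx+275,cy+95]],20).round(1))
print("rim",at_z(m,[[313.5,127]],54).round(1))
e=s["ee_pos"]
for z in(20,26): print("head top expected",proj(m,[[e[0],e[1],e[2]+z]]).round(), "seen", at_z(m,[[315,277]],e[2]+z).round(1))
f=at_z(m,[[235,20],[380,14],[380,228],[255,233]],4)[:,:2]; print(f.round(1),f.mean(0))
mid=(f[0]+f[1]-f[2]-f[3])/2; print("yaw",np.degrees(np.arctan2(-mid[0],mid[1])),np.linalg.norm(mid),np.linalg.norm(f[0]-f[1]))
```

```text
body 312.95190048217773 125.56711387634277 26.7752742767334 [[ 497.7 -230.1   20. ]]
rim [[ 498.3 -229.1   54. ]]
head top expected [[312. 277.]] seen [[ 499.4 -274.3  238.5]]
head top expected [[312. 285.]] seen [[ 499.4 -271.   244.5]]
[[ 424.1 -134.7]
 [ 559.6 -128.8]
 [ 571.8 -341. ]
 [ 434.5 -347.7]] [ 497.51667383 -238.06786699]
yaw 3.028810186885353 212.8943049971467 135.64144218500448
```

```bash
M="python3 -m jog"
$M '[{"linear":[1,0,0],"roll":0},{"linear":[0.15,-0.01,0.5],"roll":0},{"linear":[0,0,1],"roll":0},{"linear":[0,0,1],"roll":0},{"linear":[0,0,0.8],"roll":0}]'
$M '[{"linear":[0,0,0.35],"roll":0},{"linear":[0,0,0],"roll":0}]'
python3 - <<'E'
from h import *
s=st(); a,m=snap("wrist"); b,m2=snap("side")
q=proj(m2,[[498,-230,54]])[0].astype(int);print(q, proj(m,[[498,-229.5,54]]))
A=cv2.resize(a[150:350,200:440],None,fx=1.67,fy=1.67); x,y=max(q[0],50),q[1]
B=cv2.resize(b[y-42:y+42,x-50:x+50],(400,334),interpolation=cv2.INTER_CUBIC)
cv2.imwrite("pics/f.png",np.hstack([A[:334,:400],B])[:,:,::-1])
E
```

```text
t: 6.6
ee_pos: [497.8, -224.6, 84.7]
eef_rot: [-3.14, -0.003, 1.583]
contact_force: [-0.4, 1.6, -0.2]
finger_gap: 26.5
grip_force: 29.7
t: 6.8
ee_pos: [496.9, -226.1, 71.0]
eef_rot: [-3.138, -0.003, 1.58]
contact_force: [-0.3, 0.5, 0.3]
finger_gap: 27.0
grip_force: 29.7
{'t': 6.8, 'ee_pos': [496.872, -226.114, 70.981], 'eef_rot': [-3.138, -0.003, 1.58], 'contact_force': [-0.301, 0.548, 0.281], 'finger_gap': 26.974, 'grip_force': 29.674}
[328 283] [[314.51240047 247.34490874]]
```

View pics/f.png

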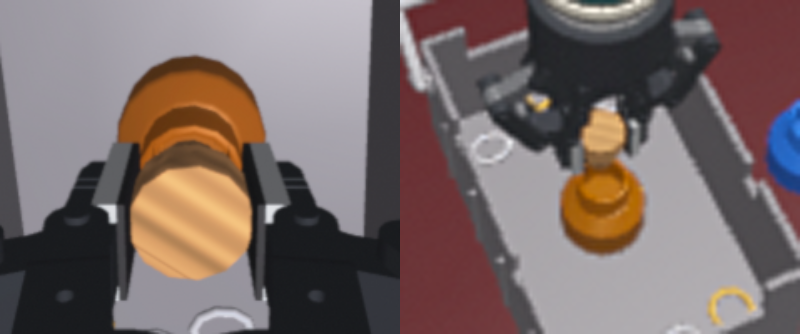

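Run:
```python
from h import *
s=st(); m=cams.camera_model("wrist"); m2=cams.camera_model("side"); e=s["ee_pos"]
for z in(18,22,26):
  print(z,"head top side",at_z(m2,[[328.75,272.5]],e[2]+z).round(1),"wrist",at_z(m,[[315,283]],e[2]+z).round(1))
print("rim side",at_z(m2,[[329,286]],54).round(1), "body side",at_z(m2,[[328.5,293.5]],15).round(1))
rel(s,[497.3,-231,71])
```

```text
{'t': 6.9, 'ee_pos': [498.583, -228.053, 73.322], 'eef_rot': [3.14, 0.0, 1.579], 'contact_force': [0.657, -0.774, -1.193], 'finger_gap': 26.912, 'grip_force': 29.674}
18 head top side [[ 501.1 -222.4   91.3]] wrist [[ 499.9 -231.6   91.3]]
22 head top side [[ 500.3 -224.6   95.3]] wrist [[ 499.8 -229.3   95.3]]
26 head top side [[ 499.4 -226.8   99.3]] wrist [[ 499.8 -227.1   99.3]]
rim side [[ 496.6 -236.1   54. ]] body side [[ 495.8 -234.9   15. ]]
shift [-0.07 -0.03  0.06]
```

Run:
```python
from h import *
s=st(); a,m=snap("wrist"); b,m2=snap("side")
def jar(p):
    t=np.linspace(0,2*np.pi,40); return np.vstack([np.c_[p[0]+r*np.cos(t),p[1]+r*np.sin(t),0*t+z] for r,z in((26,6),(26,27),(16,54),(16,40))])
def mask(im):
    h=cv2.cvtColor(im,cv2.COLOR_RGB2HSV); return ((h[...,0]>4)&(h[...,0]<17)&(h[...,1]>170)&(h[...,2]>60)).astype(np.uint8)
for im,mm,nm in((a,m,"w"),(b,m2,"s")):
    k=mask(im); pr=proj(mm,jar((498,-231))); c=pr.mean(0); 
    keep=np.zeros_like(k); cv2.circle(keep,tuple(c.astype(int).tolist()),70 if nm=="w" else 30,1,-1); k&=keep
    n,l,stt,_=cv2.connectedComponentsWithStats(k); i=1+stt[1:,4].argmax(); print(nm,"seen l,t,r,b",stt[i,0],stt[i,1],stt[i,0]+stt[i,2],stt[i,1]+stt[i,3])
    for y in(-228,-231,-234): 
        q=proj(mm,jar((498,y))); print("  ",y,q.min(0).round(),q.max(0).round())
```

```text
{'t': 6.9, 'ee_pos': [498.583, -228.053, 73.322], 'eef_rot': [3.14, 0.0, 1.579], 'contact_force': [0.657, -0.774, -1.193], 'finger_gap': 26.912, 'grip_force': 29.674}
w seen l,t,r,b 268 180 355 252
   -228 [266. 170.] [356. 268.]
   -231 [267. 175.] [356. 273.]
   -234 [267. 179.] [356. 279.]
s seen l,t,r,b 319 282 339 304
   -228 [318. 277.] [339. 302.]
   -231 [318. 278.] [340. 303.]
   -234 [318. 279.] [340. 305.]
```

```bash
M="python3 -m jog"
$M '[{"linear":[-0.15,-0.03,0],"roll":0},{"linear":[0,0,0],"roll":0},{"linear":[0,0,0.2],"roll":0},{"linear":[0,0,0.2],"roll":0},{"linear":[0,0,0],"roll":0}]'
$M '[{"linear":[0,0,0.12],"roll":0},{"linear":[0,0,0.12],"roll":0},{"linear":[0,0,0],"roll":0}]'
```

```text
t: 7.5
ee_pos: [495.8, -234.1, 55.2]
eef_rot: [-3.139, -0.001, 1.578]
contact_force: [-0.6, 0.2, -0.2]
finger_gap: 26.8
grip_force: 29.7
t: 7.8
ee_pos: [496.7, -234.5, 53.1]
eef_rot: [3.139, -0.005, 1.576]
contact_force: [-10.2, 6.9, 58.4]
finger_gap: 26.9
grip_force: 62.8
```

```bash
M="python3 -m jog"
$M '[{"linear":[0,0,-0.3],"roll":0},{"linear":[0,0,-0.2],"roll":0},{"linear":[0,0,0],"roll":0}]'
python3 - <<'E'
from h import *
s=st(); a,m=snap("wrist"); b,m2=snap("side")
x,y=328,275
A=cv2.resize(a[150:350,200:440],None,fx=1.67,fy=1.67)
B=cv2.resize(b[y-42:y+42,x-50:x+50],(400,334),interpolation=cv2.INTER_CUBIC)
cv2.imwrite("pics/g.png",np.hstack([A[:334,:400],B])[:,:,::-1])
E
```

```text
t: 8.1
ee_pos: [497.3, -234.9, 67.6]
eef_rot: [3.14, 0.001, 1.578]
contact_force: [0.0, -0.8, -0.7]
finger_gap: 27.1
grip_force: 30.6
{'t': 8.1, 'ee_pos': [497.324, -234.902, 67.557], 'eef_rot': [3.14, 0.001, 1.578], 'contact_force': [0.028, -0.796, -0.698], 'finger_gap': 27.088, 'grip_force': 30.632}
```

View pics/g.png

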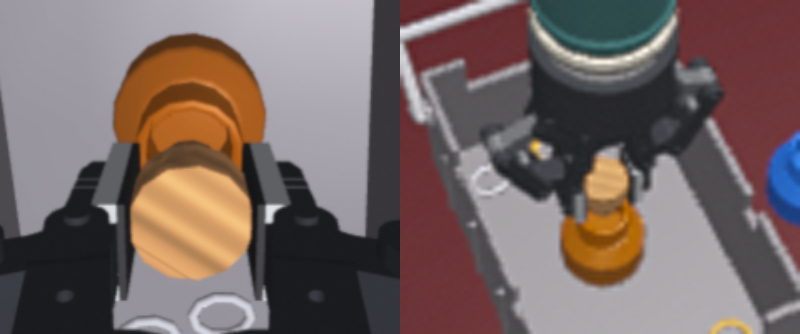

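Run:
```python
from h import *
s=st(); m=cams.camera_model("wrist"); m2=cams.camera_model("side"); a,_=snap("wrist"); b,_=snap("side")
t=np.linspace(0,2*np.pi,90)
def circ(x,y,r,z): return np.c_[x+r*np.cos(t),y+r*np.sin(t),0*t+z]
e=s["ee_pos"]
A,B=a.copy(),b.copy()
def dr(I,mm,P,c): cv2.polylines(I,[(proj(mm,P)*16).astype(np.int32)],True,c,1,cv2.LINE_AA,4)
k=4
A=cv2.resize(a,None,fx=k,fy=k,interpolation=cv2.INTER_CUBIC);B=cv2.resize(b,None,fx=6,fy=6,interpolation=cv2.INTER_CUBIC)
def dr(I,mm,P,c,f): cv2.polylines(I,[(proj(mm,P)*f+f/2).astype(np.int32)],True,c,1,cv2.LINE_AA)
jx,jy=498,-232
for r,z in((26,4),(26,28),(16,54),(12.5,54)):
    dr(A,m,circ(jx,jy,r,z),(0,255,0),k); dr(B,m2,circ(jx,jy,r,z),(0,255,0),6)
hx,hy=e[0],e[1]
for r,z in((14.5,26),(14.5,12),(9,-4)):
    dr(A,m,circ(hx,hy,r,e[2]+z),(0,0,255),k); dr(B,m2,circ(hx,hy,r,e[2]+z),(0,0,255),6)
A=A[155*k:300*k,262*k:367*k]; A=cv2.resize(A,(420,580)); q=(proj(m2,[[498,-232,60]])[0]*6).astype(int)
Bc=B[q[1]-200:q[1]+200,q[0]-185:q[0]+185]; Bc=cv2.copyMakeBorder(Bc,0,180,0,0,cv2.BORDER_CONSTANT)
cv2.imwrite("pics/i.png",np.hstack([A,Bc])[:,:,::-1])
```

```text
{'t': 8.2, 'ee_pos': [496.548, -234.388, 66.348], 'eef_rot': [-3.141, -0.0, 1.578], 'contact_force': [0.206, 0.246, -0.574], 'finger_gap': 26.753, 'grip_force': 30.632}
```

View pics/i.png

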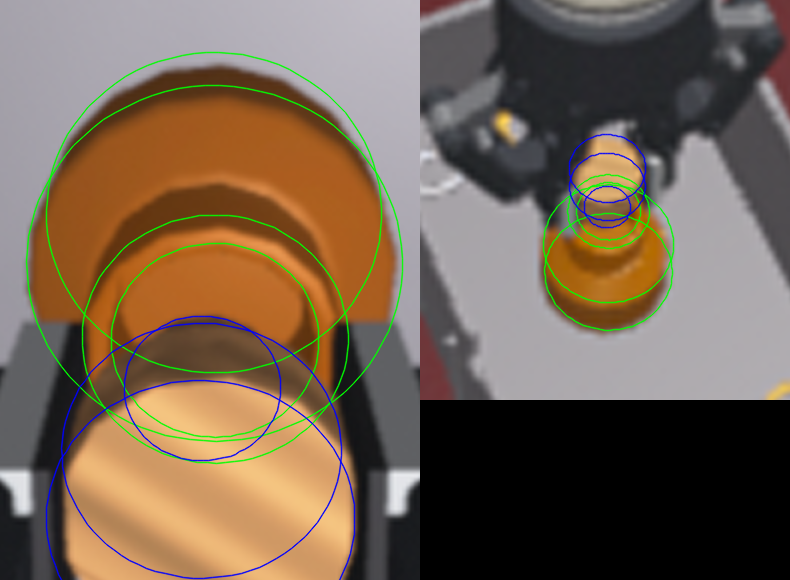

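Overlay: the bore fits (498, −232), while the held stopper is at about y −234, so it's 2 mm off in the direction the contact force showed. I'll shift and try again gently.

```bash
M="python3 -m jog"
$M '[{"linear":[0.06,-0.02,0],"roll":0},{"linear":[0,0,0.15],"roll":0},{"linear":[0,0,0.1],"roll":0},{"linear":[0,0,0],"roll":0}]'
$M '[{"linear":[0,0,0.06],"roll":0},{"linear":[0,0,0],"roll":0}]'
$M '[{"linear":[0,0,0.06],"roll":0},{"linear":[0,0,0],"roll":0}]'
```

```text
t: 8.7
ee_pos: [495.3, -231.9, 56.0]
eef_rot: [-3.14, -0.001, 1.578]
contact_force: [0.8, -0.2, -1.2]
finger_gap: 26.8
grip_force: 30.6
t: 8.9
ee_pos: [495.7, -232.3, 54.2]
eef_rot: [-3.141, -0.0, 1.578]
contact_force: [-0.4, 0.6, -0.6]
finger_gap: 26.8
grip_force: 30.6
t: 9.1
ee_pos: [496.0, -232.4, 53.7]
eef_rot: [3.141, -0.001, 1.577]
contact_force: [-2.6, 1.4, 14.5]
finger_gap: 26.9
grip_force: 38.6
```

Contact comes at TCP z ≈ 54, which is the fingertips meeting the jar's rim: they reach below the head. The plug is already about 4 mm into the bore, so I'll open slightly to let it drop in, then press it home from above.

```bash
M="python3 -m jog"
$M '[{"linear":[0,0,-0.06],"roll":0},{"linear":[0,0,0],"roll":0}]'
$M '[{"linear":[0,0,0],"roll":0},{"linear":[0,0,0],"roll":0},{"linear":[0,0,0],"roll":0},{"linear":[0,0,0],"roll":0}]' 0.42
$M '[{"linear":[0,0,-0.5],"roll":0},{"linear":[0,0,-0.8],"roll":0},{"linear":[0,0,-0.8],"roll":0},{"linear":[-0.7,0,-0.5],"roll":0},{"linear":[0,0,0],"roll":0}]'
python3 - <<'E'
from h import *
s=st(); a,m=snap("wrist"); b,m2=snap("side")
q=proj(m,[[498,-232,54]])[0].astype(int); print(q)
y0=max(q[1]-50,0);A=cv2.resize(a[y0:y0+100,q[0]-60:q[0]+60],(480,400),interpolation=cv2.INTER_CUBIC)
x,y=328,280;B=cv2.resize(b[y-40:y+40,x-30:x+30],(300,400),interpolation=cv2.INTER_CUBIC)
cv2.imwrite("pics/j.png",np.hstack([A,B])[:,:,::-1]); print(y0)
E
```

```text
t: 9.3
ee_pos: [496.2, -232.4, 54.9]
eef_rot: [3.141, 0.0, 1.578]
contact_force: [0.7, -1.0, -0.6]
finger_gap: 26.3
grip_force: 30.6
t: 9.7
ee_pos: [495.8, -232.2, 54.3]
eef_rot: [-3.141, -0.0, 1.578]
contact_force: [0.4, -0.4, -1.2]
finger_gap: 35.6
grip_force: 0.0
t: 10.2
ee_pos: [497.9, -265.3, 162.0]
eef_rot: [3.134, 0.006, 1.574]
contact_force: [-0.2, -0.4, 0.1]
finger_gap: 36.0
grip_force: 0.0
{'t': 10.2, 'ee_pos': [497.905, -265.34, 161.963], 'eef_rot': [3.134, 0.006, 1.574], 'contact_force': [-0.156, -0.391, 0.059], 'finger_gap': 36.017, 'grip_force': 0.0}
[312 148]
98
```

View pics/j.png

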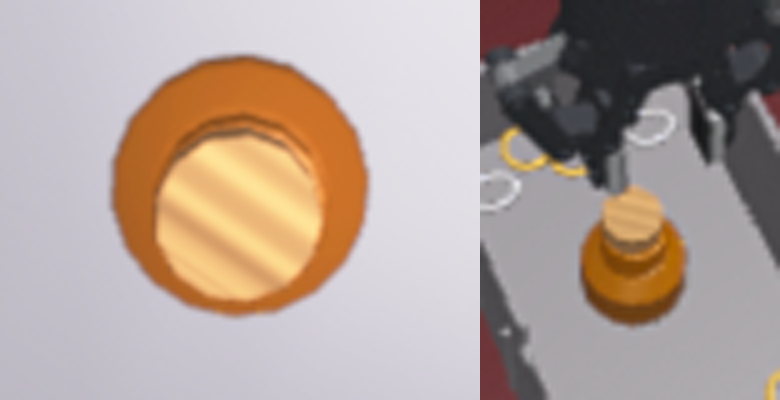

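Both views show the stopper seated upright in the jar's neck (head at crop (238,217)). I'll confirm it's home by pressing lightly with the shut fingers.

```bash
M="python3 -m jog"
python3 - <<'E'
from h import *
s=st(); print(at_z(cams.camera_model("wrist"),[[311.5,152]],68).round(1))
E
$M '[{"linear":[0.83,0,0],"roll":0},{"linear":[0,0,0.8],"roll":0},{"linear":[0,0,0.8],"roll":0},{"linear":[0,0,0.5],"roll":0},{"linear":[0,0,0],"roll":0}]' 0
$M '[{"linear":[0,0,0.1],"roll":0},{"linear":[0,0,0],"roll":0}]'
$M '[{"linear":[0,0,0.08],"roll":0},{"linear":[0,0,0],"roll":0}]'
```

```text
{'t': 10.3, 'ee_pos': [495.961, -260.795, 158.862], 'eef_rot': [3.141, 0.0, 1.576], 'contact_force': [-0.012, 0.332, -0.504], 'finger_gap': 35.718, 'grip_force': 0.0}
[[ 495.1 -227.1   68. ]]
t: 10.8
ee_pos: [493.0, -224.5, 71.0]
eef_rot: [-3.134, -0.004, 1.579]
contact_force: [-0.3, -0.8, 0.4]
finger_gap: 0.1
grip_force: 0.0
t: 11.0
ee_pos: [495.9, -226.9, 70.6]
eef_rot: [3.142, -0.0, 1.578]
contact_force: [0.8, 0.3, -0.2]
finger_gap: -0.0
grip_force: 0.0
t: 11.2
ee_pos: [496.5, -227.3, 68.1]
eef_rot: [3.14, 0.001, 1.578]
contact_force: [0.1, 0.1, 1.5]
finger_gap: -0.2
grip_force: 0.5
```

```bash
M="python3 -m jog"
$M '[{"linear":[0,0,0.05],"roll":0},{"linear":[0,0,0],"roll":0}]'
$M '[{"linear":[0,0,-0.8],"roll":0},{"linear":[0,0,-1],"roll":0},{"linear":[0.7,-0.1,-0.8],"roll":0},{"linear":[1,-0.1,0],"roll":0},{"linear":[1,0,0],"roll":0}]' 0.4 20
$M '[{"linear":[0.55,0,0],"roll":1},{"linear":[0,0,0],"roll":1},{"linear":[0,0,0],"roll":1},{"linear":[0,0,0],"roll":1},{"linear":[0,0,0],"roll":1}]'
$M '[{"linear":[0,0,0],"roll":1},{"linear":[0,0,0],"roll":1},{"linear":[0,0,0],"roll":1},{"linear":[0,0,0],"roll":1},{"linear":[0,0,0],"roll":1}]'
$M '[{"linear":[0,0,0],"roll":1},{"linear":[0,0,0],"roll":1},{"linear":[0,0,0],"roll":0.73},{"linear":[0,0,0],"roll":0},{"linear":[0,0,0],"roll":0}]'
python3 - <<'E'
from h import *
s=st(); a,m=snap("wrist","k.png")
d=np.array([-0.049,0.999,0]);x=np.array([0.999,0.049,0]);c=np.array([497.5,-241,69.5])+144*d
print(proj(m,[c,c+x*50,c-x*50,c+x*78]).round())
g=cv2.cvtColor(a,cv2.COLOR_RGB2HSV)
for r in range(20,261,30):
    k=np.nonzero((g[r,:,1]<45)&(g[r,:,2]>120))[0]; sp=np.split(k,np.nonzero(np.diff(k)>2)[0]+1); print(r,[(int(q[0]),int(q[-1])) for q in sp if len(q)])
E
```

```text
t: 11.4
ee_pos: [496.7, -227.3, 67.9]
eef_rot: [3.139, -0.001, 1.577]
contact_force: [-2.7, 1.9, 18.5]
finger_gap: 0.1
grip_force: 9.2
t: 11.9
ee_pos: [487.3, -118.8, 171.1]
eef_rot: [3.138, 0.0, 1.575]
contact_force: [0.7, 0.3, -0.0]
finger_gap: 34.1
grip_force: 0.0
t: 12.4
ee_pos: [487.0, -96.8, 169.8]
eef_rot: [3.141, -0.001, 0.973]
contact_force: [-0.0, -0.8, -0.7]
finger_gap: 34.2
grip_force: 0.0
t: 12.9
ee_pos: [487.0, -97.0, 169.7]
eef_rot: [-3.142, -0.001, 0.373]
contact_force: [-0.7, -1.3, 0.5]
finger_gap: 34.0
grip_force: 0.0
t: 13.4
ee_pos: [486.9, -97.0, 169.5]
eef_rot: [-3.142, -0.0, 0.052]
contact_force: [0.2, -1.9, 0.3]
finger_gap: 33.9
grip_force: 0.0
{'t': 13.4, 'ee_pos': [486.878, -97.012, 169.47], 'eef_rot': [-3.142, -0.0, 0.052], 'contact_force': [0.153, -1.874, 0.33], 'finger_gap': 33.948, 'grip_force': 0.0}
[[315. 192.]
 [316. 122.]
 [315. 255.]
 [316.  78.]]
20 []
50 []
80 [(322, 397)]
110 [(0, 0), (321, 335), (372, 566), (589, 608)]
140 [(0, 20), (321, 334), (362, 601)]
170 [(321, 334), (361, 369), (376, 392), (399, 438), (509, 594)]
200 [(321, 333), (361, 377), (384, 452), (520, 590)]
230 [(321, 333), (360, 542), (548, 565), (574, 581)]
260 [(249, 261), (321, 332), (367, 379)]
```

Run:
```python
from h import *
m=cams.camera_model("wrist"); mt=cams.camera_model("top"); a,_=snap("top")
s=st()
P=np.array([[55,204],[375.5,209]],float)/3+[340,165]
# subpixel bar in top, current picture, mid row
g=cv2.cvtColor(a,cv2.COLOR_RGB2HSV).astype(int)
for r in (222,228,234,240,246): print(r,[(c,int(g[r,c,2]),int(g[r,c,1])) for c in range(355,365)], [(c,int(g[r,c,2])) for c in range(461,471)])
for z in(65,75,85,95,105,115):
    print(z,"wrist bar",at_z(m,[[327.3,190]],z)[0][:2].round(1),"wall",at_z(m,[[360.5,200]],z)[0][:2].round(1),"top bars",at_z(mt,P,z)[:,:2].round(1).tolist())
```

```text
{'t': 13.5, 'ee_pos': [486.901, -97.052, 169.478], 'eef_rot': [-3.141, -0.0, 0.052], 'contact_force': [-0.691, -0.398, 0.809], 'finger_gap': 33.744, 'grip_force': 0.0}
222 [(355, 82, 90), (356, 82, 90), (357, 81, 91), (358, 80, 89), (359, 77, 89), (360, 76, 94), (361, 75, 95), (362, 74, 93), (363, 73, 94), (364, 71, 93)] [(461, 116), (462, 153), (463, 223), (464, 231), (465, 134), (466, 114), (467, 113), (468, 113), (469, 113), (470, 112)]
228 [(355, 67, 91), (356, 65, 86), (357, 64, 92), (358, 62, 90), (359, 61, 96), (360, 59, 91), (361, 58, 92), (362, 57, 89), (363, 59, 91), (364, 69, 89)] [(461, 114), (462, 107), (463, 199), (464, 239), (465, 191), (466, 113), (467, 113), (468, 113), (469, 112), (470, 111)]
234 [(355, 132, 81), (356, 154, 38), (357, 206, 7), (358, 217, 15), (359, 140, 5), (360, 86, 59), (361, 71, 65), (362, 52, 39), (363, 52, 44), (364, 50, 26)] [(461, 115), (462, 114), (463, 174), (464, 230), (465, 229), (466, 92), (467, 112), (468, 112), (469, 112), (470, 111)]
240 [(355, 144, 87), (356, 169, 38), (357, 224, 3), (358, 237, 6), (359, 204, 9), (360, 134, 76), (361
[... 328 characters left out ...]
364, 105, 66)] [(461, 114), (462, 114), (463, 95), (464, 193), (465, 237), (466, 222), (467, 112), (468, 111), (469, 110), (470, 110)]
65 wrist bar [ 491.3 -105.9] wall [ 484.9 -131. ] top bars [[494.5, -110.4], [507.1, -391.4]]
75 wrist bar [ 493.8 -105.4] wall [ 487.7 -129.5] top bars [[492.8, -109.5], [505.2, -388.0]]
85 wrist bar [ 496.3 -104.8] wall [ 490.5 -127.9] top bars [[491.0, -108.6], [503.4, -384.6]]
95 wrist bar [ 498.8 -104.3] wall [ 493.2 -126.4] top bars [[489.3, -107.7], [501.6, -381.2]]
105 wrist bar [ 501.3 -103.8] wall [ 496.  -124.8] top bars [[487.6, -106.8], [499.7, -377.9]]
115 wrist bar [ 503.9 -103.3] wall [ 498.8 -123.3] top bars [[485.9, -105.9], [497.9, -374.5]]
```

Run:
```python
from h import *
ms=cams.camera_model("side"); mt=cams.camera_model("top")
yaw=np.radians(2.8); y=np.array([-np.sin(yaw),np.cos(yaw),0]);x=np.array([np.cos(yaw),np.sin(yaw),0])
for nm,c,h,z in(("angle0",(499,-250),144,69.5),("raised",(497.5,-241.5),136,106)):
  for sg in(1,-1):
    P=[np.array([*c,z])+sg*h*y+k*x for k in(-78,78)]; print(nm,sg,"side",proj(ms,P).round().tolist(),"top",proj(mt,P).round().tolist())
print("seen side a (277,242)-(338,222), b (320,355)-(390,318); top a (357.7,201.7)-(359,264), b (463.7,204)-(466.7,265)")
a=cv2.imread("pics/k.png"); g=cv2.cvtColor(a,cv2.COLOR_BGR2GRAY).astype(int)
for r in(110,150,200,240): print(r,g[r,312:370].tolist())
```

```text
angle0 1 side [[280.0, 250.0], [337.0, 230.0]] top [[357.0, 264.0], [357.0, 204.0]]
angle0 -1 side [[325.0, 360.0], [393.0, 331.0]] top [[468.0, 265.0], [465.0, 206.0]]
raised 1 side [[278.0, 242.0], [337.0, 221.0]] top [[358.0, 263.0], [358.0, 201.0]]
raised -1 side [[322.0, 346.0], [391.0, 317.0]] top [[467.0, 264.0], [463.0, 203.0]]
seen side a (277,242)-(338,222), b (320,355)-(390,318); top a (357.7,201.7)-(359,264), b (463.7,204)-(466.7,265)
110 [79, 79, 80, 80, 79, 80, 80, 80, 91, 146, 192, 218, 231, 240, 244, 247, 247, 247, 244, 238, 229, 216, 192, 143, 89, 78, 79, 78, 78, 79, 79, 78, 78, 79, 78, 78, 78, 78, 77, 78, 77, 76, 73, 71, 71, 71, 71, 71, 71, 71, 71, 72, 71, 71, 72, 71, 71, 71]
150 [74, 73, 73, 74, 74, 74, 74, 73, 85, 143, 194, 222, 234, 242, 245, 247, 247, 245, 242, 234, 224, 199, 145, 88, 73, 72, 72, 72, 71, 71, 71, 71, 71, 71, 70, 71, 71, 71, 70, 71, 72, 72, 71, 71, 72, 72, 71, 72, 71, 81, 138, 185, 201, 202, 202, 202, 202, 202]
200 [64, 64, 64, 64, 63, 64, 64, 65, 84, 152, 204, 226, 237, 243, 246, 247, 246, 244, 238, 228, 211, 167, 109, 70, 64, 64, 64, 65, 65, 64, 64, 64, 65, 64, 64, 65, 65, 63, 65, 68, 71, 71, 72, 71, 72, 71, 71, 77, 114, 165, 188, 190, 190, 190, 190, 190, 190, 190]
240 [63, 63, 63, 63, 63, 63, 63, 64, 87, 156, 209, 229, 239, 244, 246, 247, 245, 242, 235, 223, 195, 138, 76, 63, 63, 63, 63, 63, 63, 63, 63, 63, 62, 63, 63, 63, 63, 64, 70, 72, 68, 51, 31, 31, 36, 38, 44, 83, 129, 149, 151, 151, 151, 151, 152, 151, 151, 151]
```

The bails aren't at 0: bail a's bar is raised to z ≈ 106, and wrist, top and side views all agree. Tote centre ≈ (497.5, −241.5). I'll pinch bail a.

```bash
M="python3 -m jog"
$M '[{"linear":[0.1,0.2,0.3],"roll":0},{"linear":[0,0,0.8],"roll":0},{"linear":[0,0,0.7],"roll":0},{"linear":[0,0,0.33],"roll":0},{"linear":[0,0,0],"roll":0}]'
$M '[{"linear":[0,0,0],"roll":0},{"linear":[0,0,0],"roll":0},{"linear":[0,0,0],"roll":0},{"linear":[0,0,0],"roll":0},{"linear":[0,0,0],"roll":0}]' 0 20
```

```text
t: 14.0
ee_pos: [490.2, -104.6, 82.8]
eef_rot: [-3.14, 0.003, 0.051]
contact_force: [-0.7, -1.4, -0.0]
finger_gap: 33.7
grip_force: 0.0
t: 14.5
ee_pos: [491.9, -104.8, 84.7]
eef_rot: [3.142, -0.001, 0.051]
contact_force: [0.3, 1.0, 1.5]
finger_gap: 7.4
grip_force: 19.6
```

```bash
M="python3 -m jog"
$M '[{"linear":[0,0.2,-0.2],"roll":0},{"linear":[0,0.2,-0.18],"roll":0},{"linear":[0,0.3,-0.12],"roll":0},{"linear":[0,0.32,-0.05],"roll":0},{"linear":[0,0.32,0.05],"roll":0}]'
$M '[{"linear":[0,0.3,0.13],"roll":0},{"linear":[0,0.25,0.2],"roll":0},{"linear":[0,0.2,0.25],"roll":0},{"linear":[0,0.12,0.25],"roll":0},{"linear":[0,0.04,0.25],"roll":0}]'
$M '[{"linear":[0,0,0.06],"roll":0},{"linear":[0,0,0],"roll":0}]'
```

```text
t: 15.0
ee_pos: [494.4, -158.3, 105.3]
eef_rot: [-3.14, -0.001, 0.051]
contact_force: [-0.3, 1.9, 4.3]
finger_gap: 6.9
grip_force: 20.3
t: 15.5
ee_pos: [496.4, -195.8, 61.2]
eef_rot: [3.141, -0.001, 0.05]
contact_force: [-2.7, 8.3, 41.6]
finger_gap: 7.1
grip_force: 24.6
t: 15.7
ee_pos: [496.5, -195.7, 60.2]
eef_rot: [-3.141, -0.003, 0.049]
contact_force: [-1.1, 3.3, 18.7]
finger_gap: 6.8
grip_force: 23.1
```

```bash
M="python3 -m jog"
$M '[{"linear":[0,0,0],"roll":0},{"linear":[0,0,0],"roll":0},{"linear":[0,0,0],"roll":0},{"linear":[0,0,-0.75],"roll":0},{"linear":[0,0,-1],"roll":0}]' 0.4
$M '[{"linear":[0,0.5,-0.9],"roll":0},{"linear":[0,1,0],"roll":0},{"linear":[0,1,0],"roll":0},{"linear":[0,1,0],"roll":0},{"linear":[0,1,0],"roll":0}]'
$M '[{"linear":[0,0,0],"roll":0},{"linear":[0,0,0],"roll":0}]'
python3 - <<'E'
from h import *
s=st(); a,m=snap("wrist","l.png"); g=cv2.cvtColor(a,cv2.COLOR_RGB2HSV)
yaw=np.radians(2.8); y=np.array([-np.sin(yaw),np.cos(yaw),0]);x=np.array([np.cos(yaw),np.sin(yaw),0])
for h,z in((144,69.5),(136,106),(125,118)):
    c=np.array([497.5,-241.5,z])-h*y; print(z,proj(m,[c-50*x,c,c+50*x,c+78*x]).round().tolist())
c=np.array([497.5,-241.5,86])+46*y; print("a in",proj(m,[c,c+50*x,c+78*x]).round().tolist())
for r in range(20,261,30):
    k=np.nonzero((g[r,:,1]<45)&(g[r,:,2]>160))[0]; sp=np.split(k,np.nonzero(np.diff(k)>2)[0]+1); print(r,[(int(q[0]),int(q[-1])) for q in sp if len(q)])
mt=cams.camera_model("top")
for z in(70,85,95,105,115,125): print(z,"top",at_z(mt,[[465.2,234.5]],z).round(1)[0],"wrist x-ref",at_z(m,[[313,190]],z).round(1)[0])
E
```

```text
t: 16.2
ee_pos: [494.0, -194.3, 127.4]
eef_rot: [-3.141, 0.005, 0.05]
contact_force: [1.0, 0.2, 0.1]
finger_gap: 34.0
grip_force: 0.0
t: 16.7
ee_pos: [504.4, -376.0, 163.8]
eef_rot: [3.141, 0.001, 0.05]
contact_force: [0.7, 0.3, 0.2]
finger_gap: 34.0
grip_force: 0.0
t: 16.9
ee_pos: [503.7, -375.7, 163.8]
eef_rot: [3.141, 0.001, 0.048]
contact_force: [-0.8, 1.7, 0.3]
finger_gap: 34.3
grip_force: 0.0
{'t': 16.9, 'ee_pos': [503.666, -375.722, 163.763], 'eef_rot': [3.141, 0.001, 0.048], 'contact_force': [-0.837, 1.717, 0.286], 'finger_gap': 34.294, 'grip_force': 0.0}
69.5 [[328.0, 262.0], [328.0, 198.0], [329.0, 126.0], [330.0, 83.0]]
106 [[318.0, 288.0], [318.0, 214.0], [318.0, 131.0], [318.0, 79.0]]
118 [[300.0, 298.0], [299.0, 221.0], [298.0, 133.0], [297.0, 78.0]]
a in [[41.0, 205.0], [24.0, 128.0], [13.0, 80.0]]
20 []
50 []
80 [(0, 12), (244, 333)]
110 [(9, 19), (175, 240), (252, 269), (324, 333)]
140 [(16, 26), (34, 52), (66, 69), (197, 197), (202, 236), (258, 277), (324, 333)]
170 [(24, 33), (245, 249), (261, 262), (265, 268), (272, 277), (324, 333), (492, 603)]
200 [(31, 40), (94, 94), (256, 259), (324, 332), (482, 639)]
230 [(38, 47), (70, 73), (89, 92), (324, 332), (472, 639)]
260 [(45, 54), (324, 332), (462, 639)]
70 top [ 506.6 -389.8   70. ] wrist x-ref [ 510.  -374.1   70. ]
85 top [ 503.8 -384.7   85. ] wrist x-ref [ 513.9 -373.9   85. ]
95 top [ 502.  -381.3   95. ] wrist x-ref [ 516.4 -373.8   95. ]
105 top [ 500.2 -377.9  105. ] wrist x-ref [ 519.  -373.8  105. ]
115 top [ 498.3 -374.6  115. ] wrist x-ref [ 521.5 -373.7  115. ]
125 top [ 496.5 -371.2  125. ] wrist x-ref [ 524.1 -373.6  125. ]
```

Run:
```python
from h import *
ms=cams.camera_model("side"); b=cv2.imread("pics/b.png"); g=cv2.cvtColor(b,cv2.COLOR_BGR2HSV).astype(int)
yaw=np.radians(2.8); y=np.array([-np.sin(yaw),np.cos(yaw),0]);x=np.array([np.cos(yaw),np.sin(yaw),0])
for nm,h,z in(("a",136,106),("b",-144,69.5),("b",-144.5,78),("b",-144,86.5),("b",-136,106)):
    P=[np.array([497.5,-241.5,z])+h*y+k*x for k in np.linspace(-60,60,4)]
    out=[]
    for u,v in proj(ms,P):
        c=int(round(u)); col=[(r,g[r,c,2]) for r in range(int(v)-18,int(v)+19) if r<400 and g[r,c,1]<40 and g[r,c,2]>150]
        out.append((c,round(float(v),1),[int(q[0]) for q in col]))
    print(nm,z,out)
```

```text
a 106 [(285, 239.3, [238, 239, 240, 251, 254, 255, 256]), (300, 234.0, [232, 233, 234]), (316, 228.8, [227, 228, 229, 246]), (331, 223.7, [222, 223, 224])]
b 69.5 [(331, 353.1, [335, 351, 352, 353, 354, 355]), (349, 345.5, [327, 344, 345, 346, 347]), (366, 338.0, [320, 336, 337, 338, 339, 340]), (383, 330.8, [312, 313, 314, 315, 316, 329, 330, 331, 332])]
b 78 [(331, 351.8, [333, 334, 335, 351, 352, 353, 354, 355]), (349, 344.2, [326, 327, 344, 345, 346, 347]), (367, 336.7, [318, 319, 320, 335, 336, 337, 338, 339]), (384, 329.4, [311, 312, 313, 314, 315, 316, 317, 318, 328, 329, 330, 331, 332])]
b 86.5 [(331, 350.1, [332, 333, 334, 335, 351, 352, 353, 354, 355]), (349, 342.4, [324, 325, 326, 327, 344, 345, 346, 347]), (367, 334.9, [316, 317, 318, 319, 320, 335, 336, 337, 338, 339]), (384, 327.5, [311, 312, 313, 314, 315, 316, 317, 318, 328, 329, 330, 331, 332])]
b 106 [(330, 342.8, [324, 325, 326, 327, 328, 329, 351, 352, 353, 354, 355]), (348, 335.1, [317, 318, 319, 320, 321, 322, 323, 324, 325, 326, 327, 328, 344, 345, 346, 347]), (366, 327.6, [311, 312, 313, 314, 315, 316, 319, 320, 336, 337, 338, 339, 340]), (383, 320.3, [309, 310, 311, 312, 313, 314, 315, 316, 329, 330, 331, 332])]
```

Bail b lies at angle 0, with its bar at z ≈ 69.5. I'll pinch it with the fingers less open so they clear the end wall.

```bash
M="python3 -m jog"
$M '[{"linear":[0.02,0.24,0],"roll":0},{"linear":[0,0,0.8],"roll":0},{"linear":[0,0,0.8],"roll":0},{"linear":[0,0,0.4],"roll":0},{"linear":[0,0,0],"roll":0}]' 0.25
$M '[{"linear":[0,0,0.4],"roll":0},{"linear":[0,0,0.42],"roll":0},{"linear":[0,0,0],"roll":0}]'
$M '[{"linear":[0,0,0],"roll":0},{"linear":[0,0,0],"roll":0},{"linear":[0,0,0],"roll":0},{"linear":[0,0,0],"roll":0}]' 0 20
```

```text
t: 17.45
ee_pos: [505.3, -382.0, 82.1]
eef_rot: [-3.138, 0.003, 0.052]
contact_force: [-0.5, 0.7, 0.3]
finger_gap: 21.5
grip_force: 0.0
t: 17.75
ee_pos: [505.4, -382.8, 49.8]
eef_rot: [-3.139, 0.002, 0.051]
contact_force: [-0.4, 1.1, 0.2]
finger_gap: 21.2
grip_force: 0.0
t: 18.15
ee_pos: [506.1, -385.2, 52.3]
eef_rot: [3.14, -0.001, 0.05]
contact_force: [-0.8, -1.1, -0.9]
finger_gap: 7.0
grip_force: 19.4
```

```bash
M="python3 -m jog"
$M '[{"linear":[0,0.02,-0.33],"roll":0},{"linear":[0,-0.07,-0.32],"roll":0},{"linear":[0,-0.15,-0.29],"roll":0},{"linear":[0,-0.22,-0.24],"roll":0},{"linear":[0,-0.28,-0.18],"roll":0}]'
$M '[{"linear":[0,-0.31,-0.1],"roll":0},{"linear":[0,-0.33,-0.02],"roll":0},{"linear":[0,-0.32,0.07],"roll":0},{"linear":[0,-0.29,0.15],"roll":0},{"linear":[0,-0.24,0.22],"roll":0}]'
$M '[{"linear":[0,-0.18,0.28],"roll":0},{"linear":[0,-0.1,0.33],"roll":0},{"linear":[0,0,0.04],"roll":0},{"linear":[0,0,0],"roll":0}]'
$M '[{"linear":[0,0,0],"roll":0},{"linear":[0,0,0],"roll":0},{"linear":[0,0,0],"roll":0},{"linear":[0,0,-0.75],"roll":0},{"linear":[0,0,-1],"roll":0}]' 0.3
$M '[{"linear":[0,-0.3,-1],"roll":0},{"linear":[0,-0.8,-1],"roll":0},{"linear":[-0.5,-0.9,-0.5],"roll":0},{"linear":[-0.5,0,0],"roll":0},{"linear":[0,0,0],"roll":0}]'
python3 - <<'E'
from h import *
s=st(); a,m=snap("wrist","n.png")
yaw=np.radians(2.8); y=np.array([-np.sin(yaw),np.cos(yaw),0]);x=np.array([np.cos(yaw),np.sin(yaw),0])
g=cv2.cvtColor(a,cv2.COLOR_RGB2HSV)
for sg in(1,-1):
  for k in(-40,0,30,55,70):
    q=proj(m,[np.array([497.5,-241.5,86])+sg*46*y+k*x])[0]; r,c=int(round(q[1])),q[0]
    if 0<=r<400:
        kk=np.nonzero((g[r,:,1]<45)&(g[r,:,2]>190))[0]; kk=kk[abs(kk-c)<40]; print(sg,k,r,round(float(c),1),kk.tolist())
E
```

```text
t: 18.65
ee_pos: [504.5, -356.1, 107.5]
eef_rot: [3.14, -0.001, 0.05]
contact_force: [-1.2, -1.6, -4.1]
finger_gap: 6.9
grip_force: 19.5
t: 19.15
ee_pos: [501.7, -295.2, 92.8]
eef_rot: [-3.141, -0.0, 0.051]
contact_force: [-2.5, -3.9, -0.4]
finger_gap: 7.0
grip_force: 19.9
t: 19.55
ee_pos: [502.0, -285.5, 67.7]
eef_rot: [-3.14, -0.002, 0.049]
contact_force: [-2.8, -0.6, 13.7]
finger_gap: 7.0
grip_force: 22.1
t: 20.05
ee_pos: [500.1, -283.4, 135.7]
eef_rot: [-3.138, 0.005, 0.051]
contact_force: [0.6, 0.2, -0.9]
finger_gap: 25.5
grip_force: 0.0
t: 20.55
ee_pos: [454.9, -206.2, 236.1]
eef_rot: [-3.138, 0.001, 0.051]
contact_force: [-0.3, 0.4, 0.3]
finger_gap: 25.6
grip_force: 0.0
{'t': 20.55, 'ee_pos': [454.909, -206.18, 236.101], 'eef_rot': [-3.138, 0.001, 0.051], 'contact_force': [-0.308, 0.405, 0.332], 'finger_gap': 25.643, 'grip_force': 0.0}
1 -40 180 305.4 [266, 267, 268, 269, 270, 271, 272, 273, 274, 275, 276, 277, 278, 279, 280, 281, 282, 283, 284, 285, 286, 287, 288, 289, 290, 291, 292, 293, 294, 295, 296, 297, 298, 299, 300, 301, 302, 303, 304, 305, 306, 307, 308, 310, 311, 312
[... 2263 characters left out ...]
07, 408, 409, 412, 413, 414, 415, 416, 417, 418, 419, 420, 421, 422, 423, 424, 425, 426, 427, 428, 429, 430, 431, 432, 433, 434, 435, 436, 437, 438, 439, 440, 441, 442, 443, 444, 445, 446, 447, 448, 449, 450, 451]
-1 55 63 421.3 [382, 383, 384, 385, 386, 387, 388, 389, 390, 391, 392, 393, 394, 395, 396, 397, 398, 399, 400, 401, 402, 403, 404, 405, 406, 407, 408, 409, 410, 411, 414, 415, 416, 417, 418, 419, 420, 421, 422, 423, 424, 425, 426, 427, 428, 429, 430, 431, 432, 433, 434, 435, 436, 437, 438, 439, 440, 441, 442, 443, 444, 445, 446, 447, 448, 449, 450, 451, 452, 453, 454]
-1 70 42 423.0 [383, 384, 385, 386, 387, 388, 389, 390, 391, 392, 416, 417, 418, 419, 420, 421, 422, 423, 424, 425]
```

View pics/n.png

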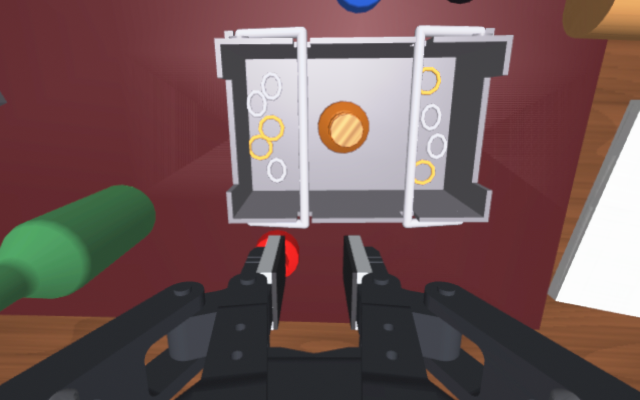

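Both bails lie in their notches (columns 304 and ~413; predicted 305 and 415). The stopper shows at (346,127) and the jar is upright. On to the tray.

```bash
M="python3 -m jog"
python3 - <<'E'
from h import *
m=cams.camera_model("wrist")
f=at_z(m,[[217,38],[511,38],[489,221],[229,221]],100)[:,:2]; c=f.mean(0)
print(f.round(1),c.round(1))
v=(f[0]+f[3]-f[1]-f[2])/2; print(np.degrees(np.arctan2(-v[0],v[1])),np.linalg.norm(v))
b=at_z(m,[[303,30],[305,225],[419,30],[409,225]],88)[:,:2]; print(b.round(1),b.mean(0).round(1)); w=(b[0]+b[1]-b[2]-b[3])/2; print(w,np.degrees(np.arctan2(-w[0],w[1])),np.degrees(np.arctan2(*(b[0]-b[1])[::-1])),np.degrees(np.arctan2(*(b[2]-b[3])[::-1])))
E
$M '[{"linear":[0.25,-0.97,-0.1],"roll":0},{"linear":[0.25,-0.97,-0.1],"roll":0},{"linear":[0.25,-0.97,0],"roll":0},{"linear":[0.25,-0.97,0],"roll":0},{"linear":[0.25,-0.97,0],"roll":0}]' 1
$M '[{"linear":[0.25,-0.97,0],"roll":0},{"linear":[0.25,-0.97,0],"roll":0},{"linear":[0.25,-0.97,0],"roll":0},{"linear":[0.25,-0.97,0],"roll":0},{"linear":[0.25,-0.97,0],"roll":0}]'
$M '[{"linear":[0,0,0],"roll":-1},{"linear":[0,0,0],"roll":-1},{"linear":[0,0,0],"roll":-1},{"linear":[0,0,0],"roll":-1},{"linear":[0,0,0],"roll":-1}]'
$M '[{"linear":[0,0,0],"roll":-1},{"linear":[0,0,0],"roll":-1},{"linear":[0,0,0],"roll":-1},{"linear":[0,0,0],"roll":-1},{"linear":[0,0,0],"roll":-1}]'
$M '[{"linear":[0,0,0],"roll":-1},{"linear":[0,0,0],"roll":-1},{"linear":[0,0,0],"roll":-1},{"linear":[0,0,0],"roll":-1},{"linear":[0,0,0],"roll":-1}]'
$M '[{"linear":[0,0,0],"roll":-1},{"linear":[0,0,0],"roll":-0.2},{"linear":[0,0,0],"roll":0}]'
python3 - <<'E'
from h import *
s=st(); a,m=snap("wrist","o.png")
for d in silhouettes("tray","wrist"):
    k=d["region"].astype(np.uint8); print(d["score"],np.round(d["centre"]),k.sum())
    P=np.argwhere(k)[:,::-1]; w=at_z(m,P,58)[:,:2].astype(np.float32); print(cv2.minAreaRect(w)); print("bbox px",P.min(0),P.max(0))
    hull=cv2.approxPolyDP(cv2.convexHull(P.astype(np.int32)),8,True).reshape(-1,2); print(hull.tolist(), at_z(m,hull.astype(float),58)[:,:2].round().tolist())
E
```

```text
[[ 564.6 -128.7]
 [ 575.1 -345.4]
 [ 432.8 -355.8]
 [ 421.3 -135.4]] [ 498.5 -241.3]
2.873861337607596 218.79056938829987
[[ 575.5 -191.6]
 [ 416.6 -200.1]
 [ 579.8 -280.5]
 [ 421.5 -292.6]] [ 498.4 -241.2]
[-4.55490974 90.65668258] 2.876322231951957 3.0682330439983607 4.3646613880606235
t: 21.1
ee_pos: [498.9, -10.5, 244.0]
eef_rot: [3.141, -0.0, 0.05]
contact_force: [0.3, -0.1, 0.0]
finger_gap: 85.7
grip_force: 0.0
t: 21.6
ee_pos: [538.9, 186.4, 243.5]
eef_rot: [3.141, -0.0, 0.05]
contact_force: [0.3, -0.4, 0.7]
finger_gap: 85.2
grip_force: 0.0
t: 22.1
ee_pos: [538.7, 184.6, 243.5]
eef_rot: [3.141, 0.0, 0.655]
contact_force: [-0.2, -0.2, 0.3]
finger_gap: 85.5
grip_force: 0.0
t: 22.6
ee_pos: [538.7, 184.5, 243.5]
eef_rot: [-3.141, 0.0, 1.254]
contact_force: [-0.0, 1.3, 0.1]
finger_gap: 85.9
grip_force: 0.0
t: 23.1
ee_pos: [538.7, 184.4, 243.5]
eef_rot: [-3.141, -0.0, 1.854]
contact_force: [0.4, 0.2, -0.4]
finger_gap: 85.5
grip_force: 0.0
t: 23.4
ee_pos: [538.3, 184.1, 243.8]
eef_rot: [-3.141, -0.0, 1.991]
contact_force: [0.6, -0.6, -0.3]
finger_gap: 85.4
grip_force: 0.0
{'t': 23.4, 'ee_pos': [538.298, 184.132, 243.796], 'eef_rot': [-3.141, -0.0, 1.991], 'contact_force': [0.646, -0.61, -0.287], 'finger_gap': 85.407, 'grip_force': 0.0}
0.81 [111. 311.] 29697
((518.5989990234375, 226.6136474609375), (127.6745834350586, 196.7299346923828), 25.126873016357422)
bbox px [236   4] [383 224]
[[382, 5], [376, 219], [252, 223], [237, 7]] [[533.0, 341.0], [615.0, 167.0], [503.0, 112.0], [421.0, 289.0]]
0.74 [274.  97.] 8425
((364.7328186035156, -30.60637664794922), (221.82034301757812, 73.37411499023438), 56.245296478271484)
bbox px [  0 221] [165 339]
[[161, 235], [160, 265], [104, 314], [0, 339], [50, 265], [121, 222]] [[424.0, 63.0], [434.0, 31.0], [397.0, -49.0], [303.0, -123.0], [331.0, -15.0], [384.0, 60.0]]
```

```bash
M="python3 -m jog"
$M '[{"linear":[0.6,0,0],"roll":-0.15},{"linear":[0.57,-0.01,0],"roll":0},{"linear":[0,0,0.9],"roll":0},{"linear":[0,0,1],"roll":0},{"linear":[0,0,1],"roll":0}]' 0.6
$M '[{"linear":[0,0,0.9],"roll":0},{"linear":[0,0,0.51],"roll":0},{"linear":[0,0,0],"roll":0},{"linear":[0,0,0],"roll":0}]'
python3 - <<'E'
from h import *
s=st(); rel(s,[518.6,226.6,71],False,2.009)
E
$M '[{"linear":[0,0,0],"roll":0},{"linear":[0,0,0],"roll":0},{"linear":[0,0,0],"roll":0},{"linear":[0,0,0],"roll":0},{"linear":[0,0,0],"roll":0}]' 0 70
$M '[{"linear":[0,0,-0.2],"roll":0},{"linear":[0,0,-0.3],"roll":0},{"linear":[0,0,0],"roll":0}]'
```

```text
t: 24.0
ee_pos: [518.1, 227.5, 127.4]
eef_rot: [3.14, 0.0, 2.012]
contact_force: [-0.3, -0.2, 0.1]
finger_gap: 51.0
grip_force: 0.0
t: 24.4
ee_pos: [518.1, 226.5, 72.0]
eef_rot: [-3.141, 0.0, 2.011]
contact_force: [0.4, -0.4, -0.6]
finger_gap: 51.7
grip_force: 0.0
{'t': 24.4, 'ee_pos': [518.075, 226.507, 72.002], 'eef_rot': [-3.141, 0.0, 2.011], 'contact_force': [0.407, -0.354, -0.567], 'finger_gap': 51.655, 'grip_force': 0.0}
shift [-0.    0.01  0.03] ('roll', np.float64(0.02))
t: 24.9
ee_pos: [517.7, 226.6, 73.2]
eef_rot: [3.141, -0.001, 2.012]
contact_force: [-2.3, -0.6, 6.3]
finger_gap: 14.9
grip_force: 69.8
t: 25.2
ee_pos: [518.6, 227.0, 93.4]
eef_rot: [3.139, 0.0, 2.012]
contact_force: [0.3, -0.1, -6.5]
finger_gap: 14.7
grip_force: 68.8
```

Tray is gripped. Lift it clear of everything, turn and carry it over the tote.

```bash
M="python3 -m jog"
$M '[{"linear":[0,0,-0.6],"roll":0},{"linear":[0,0,-1],"roll":0},{"linear":[0,0,-1],"roll":0},{"linear":[0,0,-1],"roll":0},{"linear":[0,0,-1],"roll":0}]'
$M '[{"linear":[0,0,-0.3],"roll":0.6},{"linear":[0,0,0],"roll":0.9},{"linear":[0,0,0],"roll":0.9},{"linear":[0,0,0],"roll":0.6},{"linear":[0,0,0],"roll":0.26}]'
$M '[{"linear":[-0.3,-0.05,0],"roll":0},{"linear":[-0.6,-0.1,0],"roll":0},{"linear":[-0.8,-0.1,0],"roll":0},{"linear":[-0.9,-0.1,0],"roll":0},{"linear":[-0.9,-0.1,0],"roll":0}]'
$M '[{"linear":[-0.9,-0.1,0],"roll":0},{"linear":[-0.9,-0.1,0],"roll":0},{"linear":[-0.9,-0.1,0],"roll":0},{"linear":[-0.9,-0.1,0],"roll":0},{"linear":[-0.9,-0.1,0],"roll":0}]'
$M '[{"linear":[-0.9,-0.1,0],"roll":0},{"linear":[-0.9,-0.07,0],"roll":0},{"linear":[-0.7,0,0],"roll":0},{"linear":[-0.4,0,0],"roll":0},{"linear":[-0.2,0,0],"roll":0}]'
$M '[{"linear":[-0.1,0,0],"roll":0},{"linear":[0,0,0],"roll":0},{"linear":[0,0,0],"roll":0}]'
python3 - <<'E'
from h import *
s=st(); rel(s,[498.4,-241.3,154.5],False,1.621); a,m=snap("wrist","p.png"); b,m2=snap("top","q.png")
e=np.array(s["ee_pos"])
for cam,mm in(("wrist",m),("top",m2)):
  for d in silhouettes("tray",cam)[:2]:
    P=np.argwhere(d["region"])[:,::-1]; print(cam,d["score"],P.min(0),P.max(0),cv2.minAreaRect(at_z(mm,P,e[2]-72.5+58)[:,:2].astype(np.float32)))
E
```

```text
t: 25.7
ee_pos: [516.7, 226.2, 277.1]
eef_rot: [-3.14, 0.0, 2.012]
contact_force: [1.1, 0.3, -6.0]
finger_gap: 15.1
grip_force: 69.5
t: 26.2
ee_pos: [516.7, 226.3, 287.4]
eef_rot: [-3.14, 0.0, 1.62]
contact_force: [0.1, 0.1, -5.1]
finger_gap: 14.7
grip_force: 69.5
t: 26.7
ee_pos: [505.8, 83.4, 287.9]
eef_rot: [-3.141, 0.0, 1.622]
contact_force: [0.7, -0.4, -5.4]
finger_gap: 14.9
grip_force: 69.5
t: 27.2
ee_pos: [494.5, -97.3, 288.0]
eef_rot: [-3.141, -0.0, 1.621]
contact_force: [0.5, -0.6, -5.3]
finger_gap: 14.8
grip_force: 69.5
t: 27.7
ee_pos: [493.7, -222.2, 288.1]
eef_rot: [-3.141, 0.001, 1.618]
contact_force: [0.3, -0.2, -6.0]
finger_gap: 14.6
grip_force: 69.5
t: 28.0
ee_pos: [495.4, -221.8, 287.7]
eef_rot: [-3.141, -0.001, 1.623]
contact_force: [-0.4, 0.6, -5.5]
finger_gap: 14.8
grip_force: 69.5
{'t': 28.0, 'ee_pos': [495.363, -221.752, 287.687], 'eef_rot': [-3.141, -0.001, 1.623], 'contact_force': [-0.424, 0.615, -5.463], 'finger_gap': 14.839, 'grip_force': 69.527}
shift [-0.5   0.05  3.33] ('roll', np.float64(0.02))
wrist 0.62 [162  22] [465 352] ((494.96856689453125, -204.04052734375), (125.79405975341797, 160.69859313964844), 2.8823330402374268)
top 0.92 [372 190] [419 245] ((517.7734375, -144.80880737304688), (78.85408782958984, 154.40093994140625), 52.55569839477539)
```

Tray in the hand is centred on the tool and aligned at 2.9°. I'll shift, lower, then set down in small steps.

```bash
M="python3 -m jog"
$M '[{"linear":[-0.25,0.03,0],"roll":0},{"linear":[-0.25,0.02,0.3],"roll":0},{"linear":[0,0,0.7],"roll":0},{"linear":[0,0,0.7],"roll":0},{"linear":[0,0,0.7],"roll":0}]'
$M '[{"linear":[0,0,0.35],"roll":0},{"linear":[0,0,0.2],"roll":0},{"linear":[0,0,0],"roll":0},{"linear":[0,0,0],"roll":0}]'
python3 - <<'E'
from h import *
s=st(); rel(s,[498.4,-241.3,154.5],False,1.621)
E
```

```text
t: 28.7
ee_pos: [499.1, -243.9, 191.3]
eef_rot: [3.14, 0.001, 1.621]
contact_force: [0.3, 1.1, -5.5]
finger_gap: 14.7
grip_force: 69.5
t: 29.1
ee_pos: [499.3, -243.8, 170.9]
eef_rot: [3.14, 0.001, 1.621]
contact_force: [0.3, 0.0, -4.6]
finger_gap: 14.7
grip_force: 69.5
{'t': 29.1, 'ee_pos': [499.311, -243.772, 170.939], 'eef_rot': [3.14, 0.001, 1.621], 'contact_force': [0.274, 0.027, -4.642], 'finger_gap': 14.681, 'grip_force': 69.506}
shift [ 0.06 -0.02  0.41] ('roll', np.float64(-0.0))
```

```bash
M="python3 -m jog"
$M '[{"linear":[0.06,-0.02,0.1],"roll":0},{"linear":[0,0,0.15],"roll":0},{"linear":[0,0,0],"roll":0},{"linear":[0,0,0],"roll":0}]'
$M '[{"linear":[0,0,0.08],"roll":0},{"linear":[0,0,0],"roll":0}]'
$M '[{"linear":[0,0,0.05],"roll":0},{"linear":[0,0,0],"roll":0}]'
```

```text
t: 29.5
ee_pos: [497.4, -240.5, 159.9]
eef_rot: [-3.142, -0.0, 1.621]
contact_force: [0.3, -0.7, -5.1]
finger_gap: 14.7
grip_force: 69.5
t: 29.7
ee_pos: [497.4, -240.6, 156.5]
eef_rot: [-3.141, -0.0, 1.621]
contact_force: [-0.0, 0.6, -5.7]
finger_gap: 14.7
grip_force: 69.5
t: 29.9
ee_pos: [497.5, -240.8, 155.2]
eef_rot: [3.141, -0.0, 1.621]
contact_force: [-1.2, 1.2, -0.1]
finger_gap: 15.0
grip_force: 70.2
```

```bash
M="python3 -m jog"
$M '[{"linear":[0,0,0.03],"roll":0},{"linear":[0,0,0],"roll":0}]'
$M '[{"linear":[0,0,0],"roll":0},{"linear":[0,0,0],"roll":0},{"linear":[0,0,0],"roll":0},{"linear":[0,0,0],"roll":0}]' 0.5
$M '[{"linear":[0,0,-0.3],"roll":0},{"linear":[0,0,-0.8],"roll":0},{"linear":[0,0,-1],"roll":0},{"linear":[0,0,-1],"roll":0},{"linear":[0,0,-0.5],"roll":0}]'
$M '[{"linear":[-0.5,0,0],"roll":0},{"linear":[-0.8,0,0],"roll":0},{"linear":[-0.5,0,0],"roll":0},{"linear":[0,0,0],"roll":0},{"linear":[0,0,0],"roll":0}]'
python3 - <<'E'
from h import *
s=st(); a,m=snap("wrist","r.png"); b,ms=snap("side","s.png"); c,mt=snap("top","t.png")
for cam,mm in(("wrist",m),("top",mt)):
  for d in silhouettes("tray",cam)[:1]:
    P=np.argwhere(d["region"])[:,::-1]; print(cam,d["score"],P.min(0),P.max(0),cv2.minAreaRect(at_z(mm,P,140)[:,:2].astype(np.float32)))
    h=cv2.approxPolyDP(cv2.convexHull(P.astype(np.int32)),8,True).reshape(-1,2).astype(float); print(h.tolist(),at_z(mm,h,140)[:,:2].round().tolist())
d=silhouettes("tray","side")[0]; P=np.argwhere(d["region"])[:,::-1]
yaw=0.05;y=np.array([-np.sin(yaw),np.cos(yaw),0]);x=np.array([np.cos(yaw),np.sin(yaw),0])
Q=proj(ms,[np.array([498.4,-241.3,140])+i*62.5*x+j*97.5*y for i,j in((-1,-1),(1,-1),(1,1),(-1,1))]).round(); print("side pred",Q.tolist())
print("side seen",d["score"],cv2.approxPolyDP(cv2.convexHull(P.astype(np.int32)),4,True).reshape(-1,2).tolist())
E
```

```text
t: 30.1
ee_pos: [497.4, -240.8, 155.0]
eef_rot: [3.141, -0.001, 1.621]
contact_force: [-3.9, 2.3, 9.9]
finger_gap: 14.5
grip_force: 71.7
t: 30.5
ee_pos: [497.8, -240.8, 153.6]
eef_rot: [3.141, 0.0, 1.621]
contact_force: [0.5, -0.3, -0.9]
finger_gap: 42.5
grip_force: 0.0
t: 31.0
ee_pos: [498.7, -242.1, 301.7]
eef_rot: [3.136, 0.003, 1.62]
contact_force: [0.2, -0.6, 0.2]
finger_gap: 42.5
grip_force: 0.0
t: 31.5
ee_pos: [500.8, -312.5, 297.9]
eef_rot: [3.142, -0.0, 1.62]
contact_force: [-0.2, 0.6, -0.6]
finger_gap: 42.7
grip_force: 0.0
{'t': 31.5, 'ee_pos': [500.823, -312.548, 297.928], 'eef_rot': [3.142, -0.0, 1.62], 'contact_force': [-0.245, 0.557, -0.593], 'finger_gap': 42.739, 'grip_force': 0.0}
wrist 0.85 [234   0] [394 208] ((498.4513244628906, -254.6458740234375), (128.00689697265625, 169.4188690185547), 2.6781885623931885)
[[394.0, 0.0], [382.0, 206.0], [246.0, 207.0], [234.0, 0.0]] [[557.0, -167.0], [565.0, -334.0], [441.0, -341.0], [433.0, -173.0]]
top 0.89 [373 203] [451 257] ((496.14300537109375, -236.1497039794922), (134.25535583496094, 194.42225646972656), 1.9490967988967896)
[[451.0, 206.0], [422.0, 237.0], [374.0, 255.0], [376.0, 204.0]] [[563.0, -331.0], [481.0, -259.0], [430.0, -144.0], [557.0, -144.0]]
side pred [[321.0, 319.0], [378.0, 296.0], [338.0, 226.0], [288.0, 244.0]]
side seen 0.84 [[374, 307], [320, 329], [288, 244], [325, 232], [345, 241], [376, 296]]
```

```bash
python3 -c "
from h import *
print(robot.finish_job())"
```

```text
the job is handed in; nothing more can be done
None
```

The job is handed in at about 32 s of the 72 s limit: the stopper is home in the amber jar, both bails are in their notches, and the tray is set down level and centred on them, all checked from camera readings and contact forces; I had no viewing budget left for a final picture, and the hand-in gave no verdict.

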